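Pack the lunch crate, lay its cover board and bolt it shut

ROBOT

A 6-joint arm with a two-finger parallel gripper is mounted at the origin on the work surface. World frame = base frame: x ahead of the robot, y to its left, z up, the work surface at z = 0. Lengths are in m, angles in rad, forces in N, time in s.
With the tool pointing down it reaches from about 0.275 to 0.825 m from the base axis. Payload 4.9 kg.
Tool frame: the origin (TCP) lies on the front face of the gripper's body, between the roots of the fingers; the fingertips stand 73 mm ahead of it and the grasp point (between the pads) lies 54 mm ahead of it; z points along the fingers, y is the line along which they close (so a half turn about z gives the same grasp; the last joint's range is limited). The gripper opens to 85 mm and grips with 20 to 120 N. Pads are 22 mm wide; open, the fingers measure 114 mm over their backs; the gripper's body (76 mm by 85 mm) begins 54 mm behind the grasp point. The pads swing forward as they close: fully open they stand 13 mm farther back than shut.
Start: joints at [-1.34, 0.326, -0.193, 1.052, 0, 1.437], TCP at [0.196, -0.514, 0.304] pointing down, gripper open.
Joint ranges: [-2.65, 2.65], [-0.97, 1.79], [-1.3, 1.35], [-1.93, 2.1], [-1.47, 1.37], [-3.14, 3.14]. Speed limits (rad/s): [2.57, 2.57, 3.14, 3.14, 3.14, 3.14].

INTERFACE

Orientations are given as a 3x3 rotation matrix whose columns are the frame's x, y, z axes.
In Python, from station import bot gives the robot as it stands.
- The arm moves only by the tool jog_arm, never from a script. Its argument "plan" is text: rows parted by semicolons, each of 6 numbers parted by spaces: the shift along the world's x, y, z in cm, then the turn, a rotation vector about the world's x, y, z in rad. In form: tx ty tz wx wy wz; .... A call has 1 to 8 rows; each row is the pose to reach, as a shift and turn from the pose commanded when the call began; what a row does not reach only later rows make up. A row lasts 1/8 s, in which the tool goes at most 62.5 mm and 10.7 degrees, less where a joint would pass 70% of its speed; a pose out of reach is approached as far as the arm can. A call with a gripper value outside its range is refused whole. "grip" is the opening, from 0 (shut) to 1 (fully open), set as the call begins (left out, the last holds). The fingers move at their own pace and stop on an object; the grip force is fixed at half the most. Time passes only in rows, so rows that repeat a pose let the fingers close. It gives the time, the measured TCP pose, the force, the opening and the grip force at its end, in the units of the state.
- bot.get_obs(): the state, without advancing time (a new reading comes with each control period).
- bot.grab_frame(name): name is "side" or "top"; returns the picture (420x560x3 uint8, red, green, blue); there is no depth.
- bot.get_calibration(name): a dict with "vfov" (degrees; the focal length in pixels is half the picture's height over the tangent of half this angle, whatever the lens; pixels are square), "cx", "cy" (the principal point, pixels), "distortion" ([k1, k2, p1, p2, k3] as OpenCV has them; the pictures are not rectified), "eye" and "orientation" of the camera in the world. Camera axes: x right, y down, z forward; pixel columns grow to the right and rows downward; lengths in m; the calibration is good to about 2 mm. A picture is of the moment at which its call begins. get_calibration takes no time and is no camera call.
- bot.finish_job(): hands the job in; it is judged then, once.
The state is a dict: "clock": time; "joints": joint angles; "qd": joint speeds; "tau": joint torques, N m; "tool_pos": TCP position; "tcp_rot": TCP orientation; "wrist_force": force on the tool from outside, world axes, zero at the start; "moment": the same for the moment, N m; "opening": opening from 0.0 (shut) to 1.0 (fully open); "grasp_force": force on a finger pad.
Only numpy, scipy, OpenCV 4.12 (cv2) and the standard library are available. Lean on these libraries where they do the work, as an engineer would, in place of code of your own. Each camera call takes 0.05 s, during which the arm holds its last target. There are 200 camera calls.

TASK

Pack the pine lunch crate: set the closed glass food container flat on the crate's floor, right way up, in the empty room beside the snack box, then let go and lay the plywood cover board flat on the four corner posts inside the crate, its steel keeper on the bolt's side. Then slide the barrel bolt all the way across through the keeper and, once it is fully home, turn its red handle down towards the robot into the notch. Let go of everything and leave the other things on the table where they stand.

Things in the scene. Friction and masses are not known exactly. Their poses are not given: they have to be found in the camera images.
- crate: open pine lunch crate fixed to the table, 155 (x) x 190 (y) x 80 mm high, walls 10 mm, floor 8 mm; inside 135 x 170 mm. Origin: centre of its underside; x away from the robot, y towards the end away from the bolt, z up. In each inner corner a dark post 12 x 12 mm, top 70 mm above the table, for the board to rest on. The snack box stands in its +y half
- bay (a point): middle of the empty room on the crate's floor for the glass container, at crate x 0, y -22 mm, 8 mm above the table; its long side lies along crate x, with 30 mm or more free either side for the fingers
- notch (a point): the notch, 22 mm wide, at crate y -155 mm, height 100 mm, in the dark steel guard along the robot's side of the bolt (crate x -20 to -14, y -240 to -128 mm, top 120 mm high). The bolt's axis runs along crate y at x 0, 100 mm high, on a brown block outside the -y wall (x -25 to 25, y -95 to -267 mm, 85 mm high). Only in the notch can the handle be turned down
- tub: closed glass food container with blue snap lid, 115 (x) x 62 (y) x 52 mm high, 0.3 to 0.6 kg, grasped across its 62 mm width. Origin: centre of its underside; z up
- board: loose plywood cover board, 126 (x) x 160 (y) x 9 mm thick, about 0.2 kg. Origin: centre of its underside; z up. On its top, centred at y +10 mm, a dark wooden grip bar 70 (x) x 18 (y) x 40 mm high, and centred at y -56 mm the steel keeper. Lies in the crate with about 5 mm of play all round, its x and y along the crate's, underside 70 mm above the table
- grip (a point): point in the board's grip bar to grasp, pinched across its 18 mm width (board y), 37 mm above the board's underside, 12 mm below the bar's top
- keeper (a point): centre of the opening of the steel keeper, a bridge on the board 44 (x) x 14 (y) mm, its opening 32 mm wide and 34 mm high from the board's top, through which the bolt passes along y; the keeper's top is 48 mm above the board's underside
- bolt (a joint): travel of the barrel bolt in m: 0 drawn back, grows as the bolt slides along the crate's +y towards and over the board, 0.070 is fully home (a hard stop, the handle then faces the notch). Friction about 2 N; stays where it is left
- bolt_tip (a point): free end of the bolt (14 mm diameter rod): at crate y -104 mm when drawn back, -34 mm when home
- lever (a joint): angle of the bolt's handle in rad: 0 upright, 1.57 level, pointing to the crate's -x (towards the robot) and lying in the notch; negative leans away from the robot (to -0.30). Cannot pass about 0.4 unless the bolt is home. Light friction (0.06 N m); stays where it is left
- knob (a point): centre of the handle's red knob, a cylinder 22 mm in diameter and 24 mm long along crate y with flat ends, 60 mm from the bolt's axis on a 10 mm stem; it moves along with the bolt: at crate y -225 mm when drawn back, -155 mm when home. Can be pinched along y by its flat ends and slid; as it is turned down it pivots between the fingers
- snack: cardboard snack box with orange band, 100 x 40 x 45 mm high, already in the crate's +y half; origin: centre of its underside. Leave it in the crate
- cup: white enamel tin cup, 80 mm in diameter, 80 mm high, origin: centre of its underside. Leave alone
- plate_a: small teal melamine plate, 124 mm in diameter, 16 mm high, origin: centre of its underside. Leave alone
- plate_b: yellow melamine plate, 160 mm in diameter, 18 mm high, origin: centre of its underside. Leave alone
- soap: green bottle, 60 mm in diameter, 170 mm high, origin: centre of its underside. Leave alone
- jar: amber jar, 72 mm in diameter, 100 mm high, origin: centre of its underside. Leave alone
- tin: aluminium can, 70 mm in diameter, 100 mm high, origin: centre of its underside. Leave alone
Things that resemble listed ones, but are neither listed nor needed, are in the scene too. There is more than one size of the tub; the one meant has the size given above.

How it is judged:
On the way, in this order (a step that is already met when the one before it is completed fails the run):
1. the glass container stands on the crate's floor beside the snack box, released, before the board is laid (x of tub in the frame of crate between -0.04 and 0.04 m and y of tub in the frame of crate between -0.06 and 0.02 m and z of tub in the frame of crate between 0.003 and 0.014 m and angle between tub's own z axis and vertical below 0.1 rad and contact force between the fingers and tub below 0.2 N and not (x of board in the frame of crate between -0.01 and 0.01 m and y of board in the frame of crate between -0.01 and 0.01 m and z of board in the frame of crate between 0.065 and 0.075 m and angle between board's own z axis and vertical below 0.06 rad and angle between the y axis of board and the y axis of crate, either way round below 0.15 rad and y of keeper in the frame of crate below 0 m)), for 0.2 s.
2. the board lies on the four posts, keeper on the bolt's side, released, the bolt still drawn back (x of board in the frame of crate between -0.01 and 0.01 m and y of board in the frame of crate between -0.01 and 0.01 m and z of board in the frame of crate between 0.065 and 0.075 m and angle between board's own z axis and vertical below 0.06 rad and angle between the y axis of board and the y axis of crate, either way round below 0.15 rad and y of keeper in the frame of crate below 0 m and contact force between the fingers and board below 0.2 N and value of joint bolt below 0.04 m), for 0.2 s.
3. the bolt is slid home through the keeper with its handle still up (value of joint bolt above 0.064 m and value of joint lever below 0.7 rad), for 0.1 s.
4. the handle is turned down into the notch (value of joint bolt above 0.064 m and value of joint lever above 1.35 rad), for 0.2 s.
At the end, for the whole second after the job is handed in: Container flat on the crate floor (40 mm of its middle in x, y -60 to +20 mm); board flat on the posts within 10 mm and 0.15 rad, keeper on the bolt's side; bolt over 64 mm across, handle over 1.35 rad down; snack box upright in its half; all released, at rest (all of step 4 and x of tub in the frame of crate between -0.04 and 0.04 m and y of tub in the frame of crate between -0.06 and 0.02 m and z of tub in the frame of crate between 0.003 and 0.014 m and angle between tub's own z axis and vertical below 0.1 rad and x of board in the frame of crate between -0.01 and 0.01 m and y of board in the frame of crate between -0.01 and 0.01 m and z of board in the frame of crate between 0.065 and 0.075 m and angle between board's own z axis and vertical below 0.06 rad and angle between the y axis of board and the y axis of crate, either way round below 0.15 rad and y of keeper in the frame of crate below 0 m and linear speed of each of tub, board below 0.02 m/s and contact force between the fingers and tub below 0.2 N and contact force between the fingers and board below 0.2 N and y of snack in the frame of crate between 0.03 and 0.08 m and angle between snack's own z axis and vertical below 0.15 rad); the robot touches nothing.
It fails at once if the cup, a plate, the soap bottle, the jar or the can is pushed more than 40 mm from its place (distance of any of cup, plate_a, plate_b, soap, jar, tin from where it was at the start of the episode above 0.04 m).
It fails at once if the snack box is pushed more than 30 mm from its place (distance of snack from where it was at the start of the episode above 0.03 m).
It fails at once if the glass container is tipped by more than 0.6 rad (angle between tub's own z axis and vertical above 0.6 rad).
It also fails if it takes over 69 s, if anything falls off the work surface, if the arm or the gripper's body presses on something with over 40 N, if the wrist force passes 120 N, or if a joint passes its speed limit or range.

## Working session

There is one attempt and no reset: what is moved stays moved. The work goes in short steps, Python scripts to look and compute and a tool call to move; the robot and the scene stay as the last step left them, time stands still between calls to the robot, and variables do not carry over. Pictures are saved under pics/ and viewed, at most 10 in all, crops included, and the job is handed in when it is done.

Besides the shell and the picture viewer there is one more tool, called after ">>>" by a JSON object that holds its "op" and its "data", one argument or row to a line. jog_arm: Moves the arm, as the interface text tells. Its arguments: {"type":"object","properties":{"plan":{"type":"string"},"grip":{"type":"number"}},"required":["plan"]}

```bash
mkdir -p pics; cat > h.py <<'E'
import numpy as np, cv2
from station import bot
def cal(n):
    c=bot.get_calibration(n); f=210/np.tan(np.radians(c["vfov"])/2)
    return np.array([[f,0,c["cx"]],[0,f,c["cy"]],[0,0,1]]),np.array(c["distortion"],float),np.array(c["eye"]),np.array(c["orientation"])
def ray(n,u,v,z):
    K,d,e,R=cal(n); p=cv2.undistortPoints(np.array([[[u,v]]],float),K,d)[0,0]
    r=R@np.array([p[0],p[1],1]); return e+r*(z-e[2])/r[2]
def proj(n,P):
    K,d,e,R=cal(n); rv=cv2.Rodrigues(R.T)[0]
    return cv2.projectPoints(np.atleast_2d(np.array(P,float)),rv,-R.T@e,K,d)[0][:,0]
def snap(n,name,box=None,s=1):
    im=bot.grab_frame(n)[:,:,::-1]; 
    cv2.imwrite(f"pics/{name}_full.png",im)
    if box: im=im[box[1]:box[3],box[0]:box[2]]
    cv2.imwrite(f"pics/{name}.png",cv2.resize(np.ascontiguousarray(im),None,fx=s,fy=s,interpolation=cv2.INTER_CUBIC))
E
python3 - <<'E'
from h import *
snap("top","t0",None,1.4); snap("side","s0",None,1.4)
for n in("top","side"):
    K,d,e,R=cal(n);print(K[0,0],K[:2,2],d,e,R)
print(bot.get_obs())
E
```

```text
493.27510174029993 [282.71759151 212.68683668] [-0.05106546  0.          0.          0.          0.        ] [0.24283387 0.01130187 1.54871251] [[ 0.01534328 -0.98337882  0.18091621]
 [-0.99970364 -0.01850749 -0.01581478]
 [ 0.01890022 -0.18061994 -0.98337135]]
455.9304973338698 [290.43205855 216.82936971] [-0.15277769  0.          0.          0.          0.        ] [0.38441819 0.8762424  0.93794337] [[-0.98929268 -0.10654713  0.09973819]
 [-0.14562424  0.67534691 -0.72298003]
 [ 0.00967357 -0.72976315 -0.6836316 ]]
{'clock': 0.1, 'joints': array([-1.34017472e+00,  3.26861378e-01, -1.93471213e-01,  1.05199732e+00,
       -1.44847850e-06,  1.43659696e+00]), 'qd': array([ 1.08609773e-03, -2.68259714e-03,  2.93490471e-03,  7.53750924e-05,
        1.67998504e-03, -9.91061668e-04]), 'tau': array([ 1.61714273e-03, -4.44235432e+01,  2.63040483e+01,  7.81901734e-03,
       -2.10384515e-04, -4.01600417e-06]), 'tool_pos': array([ 0.19614816, -0.51340441,  0.30318943]), 'tcp_rot': array([[ 9.34187687e-01,  3.56781785e-01, -3.51960458e-04],
       [ 3.56781900e-01, -9.34186516e-01,  1.49264850e-03],
       [ 2.03753083e-04, -1.51998697e-03, -9.99998824e-01]]), 'wrist_force': array([ 0.48456533,  0.36878141, -0.09116728]), 'moment': array([-0.05114294, -0.01156366, -0.02728456]), 'grasp_force': 0.0, 'opening': 1.0018213915560241}
```

View pics/t0.png

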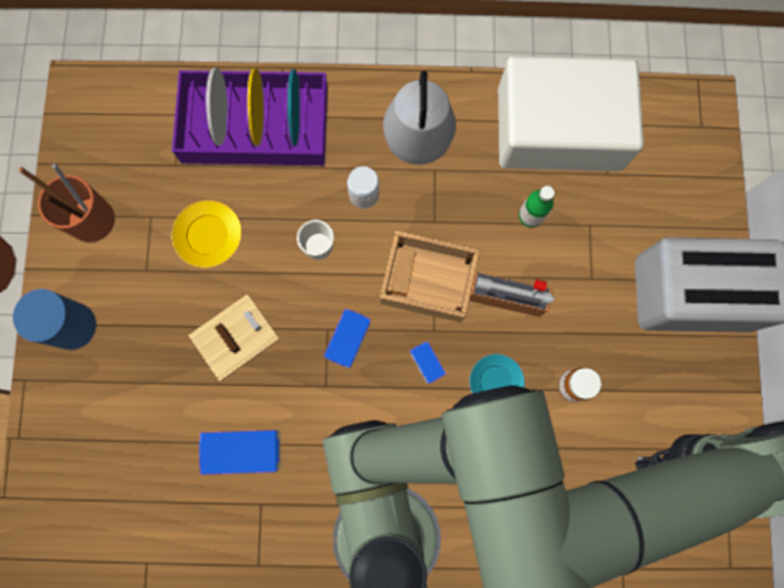

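View pics/s0.png

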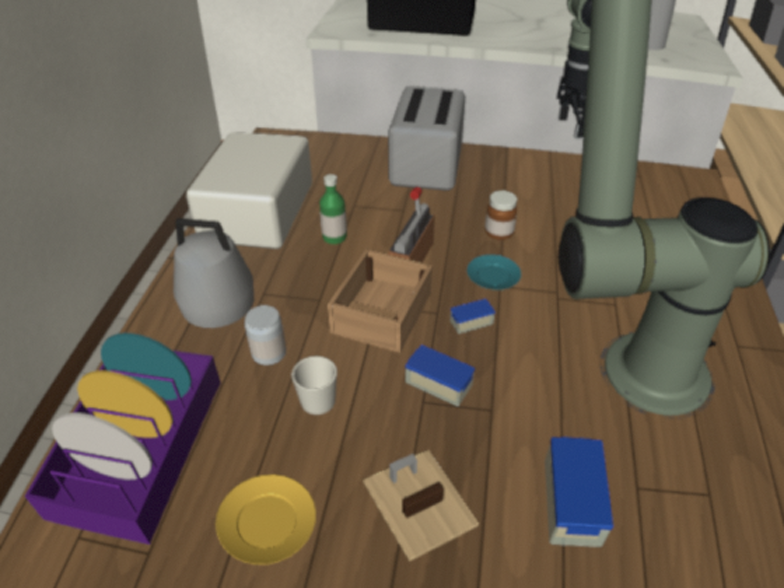

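The blue-lid candidates in the top picture (shown ×1.4) are at (347,338), (427,362) and (239,452). The middle-sized one at (347,338) looks right, so I'll check its size in an enlarged crop.

```bash
python3 - <<'E'
from h import *
im=cv2.imread("pics/t0_full.png")
cv2.imwrite("pics/c1.png",cv2.resize(im[150:280,125:400],None,fx=2.9,fy=2.9,interpolation=cv2.INTER_CUBIC))
hsv=cv2.cvtColor(im,cv2.COLOR_BGR2HSV)
m=cv2.inRange(hsv,(112,180,100),(125,255,255))
cs=cv2.findContours(m,cv2.RETR_EXTERNAL,cv2.CHAIN_APPROX_NONE)[0]
for c in cs:
    if cv2.contourArea(c)<150: continue
    P=np.array([ray("top",*p,0.052)[:2] for p in c[:,0].astype(float)])
    r=cv2.minAreaRect((P*1000).astype(np.float32)); print(c.mean(0),r, P.mean(0))
E
```

```text
(no output)
```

View pics/c1.png

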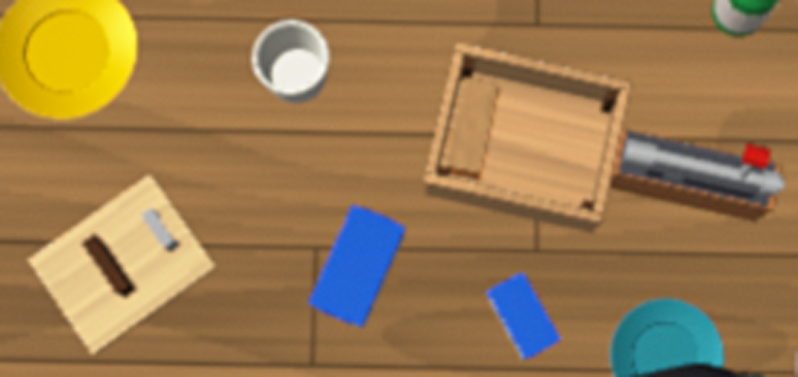

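The crop shows the middle tub with corners (354,206), (406,230), (362,326) and (309,302), and the board with its keeper on the right. The snack box is in the crate's left half and the bolt is on the right. Next I measure all of these.

```bash
cat > m.py <<'E'
from h import *
def q(name,pts,z,conv=lambda p:(125+p[0]/2.9,150+p[1]/2.9)):
    P=np.array([ray("top",*conv(p),z)[:2] for p in pts])*1000
    e=np.roll(P,-1,0)-P; L=np.linalg.norm(e,axis=1)
    a=np.degrees(np.arctan2(e[:,1],e[:,0]))
    print(name,P.mean(0).round(1),"edges",L.round(),"ang",a.round(1))
q("mid",[(354,206),(406,230),(362,326),(309,302)],.052)
q("small",[(521,273),(560,338),(527,359),(488,293)],.04)
q("large",[(200,433),(278,431),(278,472),(201,474)],.06,lambda p:(p[0]/1.4,p[1]/1.4))
q("board",[(151,176),(214,265),(93,353),(28,260)],.009)
q("crate",[(459,44),(629,84),(598,227),(427,186)],.08)
for n,p,z in(("bar",(110,262),.049),("keeper",(161,229),.045),("knob",(757,156),.16),("cup",(292,50),.08),("bottle",(748,5),.1)):
    print(n,ray("top",125+p[0]/2.9,150+p[1]/2.9,z)*1000)
E
python3 m.py
```

```text
mid [426.5  90.5] edges [ 61. 111.  61. 112.] ang [-113.9  156.8   66.7  -23.3]
small [378.1 -85.5] edges [80. 41. 81. 41.] ang [-148.6  123.1   31.3  -57.8]
large [179.1 312.3] edges [165.  85. 162.  85.] ang [ -87.4 -177.6   92.6    4.8]
board [429.9 348.4] edges [121. 159. 125. 160.] ang [-142.8  127.8   37.7  -53.5]
crate [565.  -86.1] edges [185. 158. 183. 157.] ang [-102.5  167.8   77.4  -11.4]
bar [425.93559619 351.90511703  49.        ]
keeper [462.6582164  300.71080228  45.        ]
knob [ 530.07944926 -309.28673497  160.        ]
cup [651.87331753 165.31011062  80.        ]
bottle [ 705.88808231 -317.46864202  100.        ]
```

Measured size is about 61 x 111 mm, so the (347,338) tub is the one meant. The other two come out at 41x80 and 85x164 mm. Moving above it.

>>> {"op": "jog_arm", "data": {
  "plan": "3 7.5 -1 0.18 0 0.0;6 15 -2 0 0 0.36;9 22.5 -3 0 0 0.54;12 30 -5 0 0 0.72;15 38 -6 0 0 0.9;18 45 -8 0 0 1.08;20 52 -10 0 0 1.26;22 57 -12 0 0 1.44",
  "grip": 1
}}

```text
clock: 1.1
tool_pos: [0.3752, -0.0539, 0.2163]
tcp_rot: [[-0.085, 0.996, 0.001], [0.996, 0.085, 0.0], [0.0, 0.001, -1.0]]
wrist_force: [1.6, -0.9, -0.2]
opening: 1.0
grasp_force: 0.0
```

>>> {"op": "jog_arm", "data": {
  "plan": "0 0 0 0 0 0.18;0 0 0 0 0 0.36;0 0 0 0 0 0.54;0 0 0 0 0 0.72;0 0 0 0 0 0.85;0 0 0 0 0 0.85;0 0 0 0 0 0.85"
}}

```text
clock: 1.98
tool_pos: [0.3747, -0.0558, 0.2163]
tcp_rot: [[-0.8, 0.6, -0.002], [0.6, 0.8, 0.0], [0.001, -0.001, -1.0]]
wrist_force: [0.4, -0.4, -0.6]
opening: 1.0
grasp_force: 0.0
```

>>> {"op": "jog_arm", "data": {
  "plan": "2 5 -1 0 0 0.12;4 10 -2 0 0 0.237;5.2 14.6 -3.2 0 0 0.237;5.2 14.6 -3.2 0 0 0.237;5.2 14.6 -3.2 0 0 0.237"
}}

```text
clock: 2.6
tool_pos: [0.4264, 0.0901, 0.1842]
tcp_rot: [[-0.919, 0.394, -0.002], [0.394, 0.919, -0.001], [0.002, -0.001, -1.0]]
wrist_force: [-0.1, -0.4, -0.7]
opening: 1.002
grasp_force: 0.0
```

```bash
python3 - <<'E'
from h import *
o=bot.get_obs(); print(o["tool_pos"])
a=bot.grab_frame("top")[:,:,::-1]; b=bot.grab_frame("side")[:,:,::-1]
cv2.imwrite("pics/top1.png",a);cv2.imwrite("pics/side1.png",b)
A=cv2.resize(a[190:290,190:350],(800,500),interpolation=cv2.INTER_CUBIC)
B=cv2.resize(b[200:300,250:360],(550,500),interpolation=cv2.INTER_CUBIC)
cv2.imwrite("pics/c2.png",cv2.resize(B,(660,600)))
T=np.array([426.5,90.5]);th=np.radians(-23.3);ux=np.array([np.cos(th),np.sin(th)]);uy=np.array([-ux[1],ux[0]])
P=[np.r_[T+sx*57.5*ux+sy*31*uy,52]/1000 for sx,sy in((1,1),(1,-1),(-1,-1),(-1,1))]
print(((proj("side",P)-[250,200])*6).round())
E
```

```text
[0.42642208 0.0901203  0.18424866]
[[240. 352.]
 [313. 264.]
 [543. 366.]
 [475. 461.]]
```

View pics/c2.png

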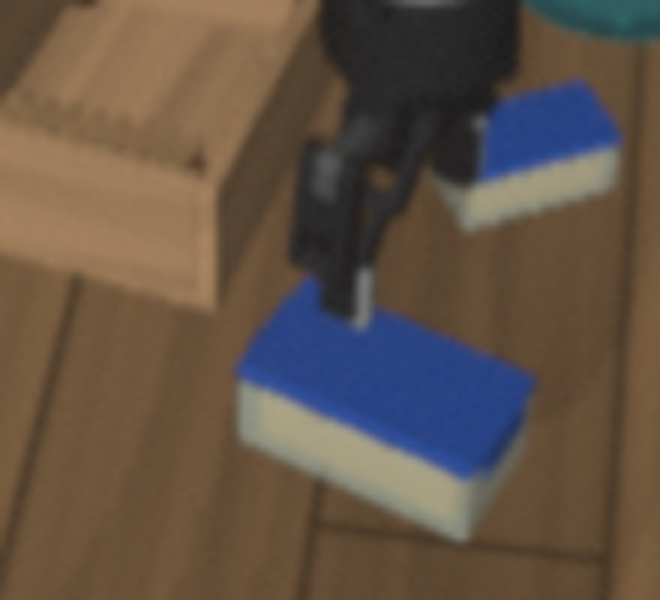

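```bash
python3 - <<'E'
from h import *
from scipy.optimize import least_squares
c=lambda p:(125+p[0]/2.9,150+p[1]/2.9); s=lambda p:(250+p[0]/6,200+p[1]/6)
def pt(x,y,th,a,b,z): 
    C,S=np.cos(th),np.sin(th); return [x+C*a-S*b,y+S*a+C*b,z]
L=[(1,1),(1,-1),(-1,-1),(-1,1)]
top=[((1,1),(354,206)),((1,-1),(406,230)),((-1,-1),(362,326)),((-1,1),(309,302))]
side=[((1,1),.052,(238,370)),((-1,-1),.052,(535,380)),((-1,1),.052,(470,473)),((-1,1),0,(467,541)),((1,1),0,(240,440))]
def f(q):
    r=[]
    for (i,j),p in top: r+=list(proj("top",pt(*q,i*.0575,j*.031,.052))[0]-c(p))
    for (i,j),z,p in side: r+=list(proj("side",pt(*q,i*.0575,j*.031,z))[0]-s(p))
    return np.array(r)
S=least_squares(f,[.4265,.0905,-.4]); print(S.x,np.degrees(S.x[2]),f(S.x).round(1))
E
```

```text
[ 0.42696065  0.09379288 -0.40054675] -22.949638018619556 [-1.1 -0.6 -0.7 -0.8 -1.1  0.4 -1.4  0.4  0.  -2.   1.  -1.4  0.6 -1.
 -0.3  0.4 -0.5 -0.7]
```

>>> {"op": "jog_arm", "data": {
  "plan": "0.1 0.2 -5 0 0 0;0.1 0.2 -9 0 0 0;0.1 0.2 -10 0 0 0;0.1 0.2 -10 0 0 0"
}}

```text
clock: 3.2
tool_pos: [0.4278, 0.0915, 0.0847]
tcp_rot: [[-0.919, 0.395, -0.002], [0.395, 0.919, -0.0], [0.002, -0.001, -1.0]]
wrist_force: [-0.1, 0.1, 0.4]
opening: 1.001
grasp_force: 0.0
```

>>> {"op": "jog_arm", "data": {
  "plan": "0 0 0 0 0 0;0 0 0 0 0 0;0 0 0 0 0 0;0 0 0 0 0 0;0 0 0 0 0 0;0 0 0 0 0 0",
  "grip": 0.3
}}

```text
clock: 3.95
tool_pos: [0.4292, 0.0923, 0.0861]
tcp_rot: [[-0.919, 0.394, 0.002], [0.394, 0.919, 0.0], [-0.002, 0.001, -1.0]]
wrist_force: [-0.5, 0.0, 6.0]
opening: 0.719
grasp_force: 65.4
```

```bash
python3 - <<'E'
from h import *
im=cv2.imread("pics/side1.png")
cv2.imwrite("pics/c3.png",cv2.resize(im[125:255,220:320],None,fx=4.6,fy=4.6,interpolation=cv2.INTER_CUBIC))
E
```

```text
(no output)
```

View pics/c3.png

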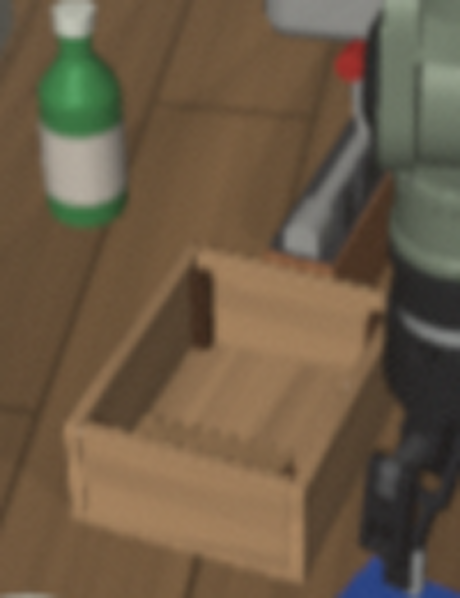

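Gripped. The side crop shows the crate's rim corners at (200,250), (68,428) and (302,474), and the knob at (352,60). I'll fit the crate with both cameras while lifting.

>>> {"op": "jog_arm", "data": {
  "plan": "0 0 4 0 0 0;0 0 8 0 0 0;0 0 10 0 0 0;0 0 10 0 0 0"
}}

```text
clock: 4.45
tool_pos: [0.4289, 0.0923, 0.1863]
tcp_rot: [[-0.919, 0.393, 0.003], [0.393, 0.919, -0.0], [-0.003, 0.001, -1.0]]
wrist_force: [0.2, -0.6, -5.1]
opening: 0.715
grasp_force: 69.0
```

```bash
python3 - <<'E'
from h import *
from scipy.optimize import least_squares
c=lambda p:(125+(p[0]+.5)/2.9-.5,150+(p[1]+.5)/2.9-.5); s=lambda p:(220+(p[0]+.5)/4.6-.5,125+(p[1]+.5)/4.6-.5)
def pt(q,a,b,z): 
    x,y,th=q; C,S=np.cos(th),np.sin(th); return [x+C*a-S*b,y+S*a+C*b,z]
X,Y=.0775,.095
top=[((1,1),(459,44)),((1,-1),(629,84)),((-1,-1),(598,227)),((-1,1),(427,186))]
side=[((1,1),.08,(68,428)),((1,-1),.08,(200,250)),((-1,1),.08,(302,474)),((-1,1),0,(302,580)),((1,1),0,(78,518))]
def f(q):
    r=[]
    for (i,j),p in top: r+=list(proj("top",pt(q,i*X,j*Y,.08))[0]-c(p))
    for (i,j),z,p in side: r+=list(proj("side",pt(q,i*X,j*Y,z))[0]-s(p))
    return np.array(r)
S=least_squares(f,[.565,-.086,-.2],loss="soft_l1"); print(S.x,np.degrees(S.x[2]),f(S.x).round(1))
q=S.x
g=lambda k:np.r_[proj("top",k)[0]-c((757,156)),proj("side",k)[0]-s((352,60))]
K=least_squares(g,[.53,-.31,.16]); print("knob",K.x,g(K.x))
C,Sn=np.cos(q[2]),np.sin(q[2]);d=K.x[:2]-q[:2]; print("in crate",[C*d[0]+Sn*d[1],-Sn*d[0]+C*d[1]])
for n,a,b in(("bay",0,-.022),("knobnom",0,-.225)): print(n,pt(q,a,b,0))
E
```

```text
[ 0.5664663  -0.08440461 -0.22252665] -12.749838109985877 [-0.6  0.   0.8  0.6  0.5 -0.3 -1.6 -1.  -0.2 -1.3 -1.1 -2.3  1.2  3.4
  1.1  0.7 -0.3 -0.6]
knob [ 0.5327119  -0.30951358  0.15512613] [ 0.0076401  -0.22705697  0.23404754  0.06472287]
in crate [np.float64(0.01675823638310961), np.float64(-0.22700786495300204)]
bay [np.float64(0.5616110210849956), np.float64(-0.1058621499271437), 0]
knobnom [np.float64(0.5168100012119712), np.float64(-0.3038567675770608), 0]
```

>>> {"op": "jog_arm", "data": {
  "plan": "3 -5 1 0 0 0.05;6 -10 1 0 0 0.1;10 -15 1 0 0 0.15;13.2 -19.9 1 0 0 0.188;13.2 -19.9 0 0 0 0.188;13.2 -19.9 0 0 0 0.188;13.2 -19.9 0 0 0 0.188"
}}

```text
clock: 5.32
tool_pos: [0.5586, -0.1056, 0.1836]
tcp_rot: [[-0.977, 0.214, -0.004], [0.214, 0.977, 0.0], [0.004, -0.0, -1.0]]
wrist_force: [1.2, 0.2, -4.5]
opening: 0.716
grasp_force: 68.7
```

```bash
python3 - <<'E'
from h import *
a=bot.grab_frame("top")[:,:,::-1]; b=bot.grab_frame("side")[:,:,::-1]
A=cv2.resize(a[160:235,260:360],(500,375),interpolation=cv2.INTER_CUBIC)
B=cv2.resize(b[145:255,215:325],(600,600),interpolation=cv2.INTER_CUBIC)
cv2.imwrite("pics/c4.png",np.hstack([cv2.resize(a[160:235,255:355],(400,300),interpolation=cv2.INTER_CUBIC),cv2.resize(b[145:245,215:315],(400,400),interpolation=cv2.INTER_CUBIC)[:300]]))
E
```

```text
(no output)
```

View pics/c4.png

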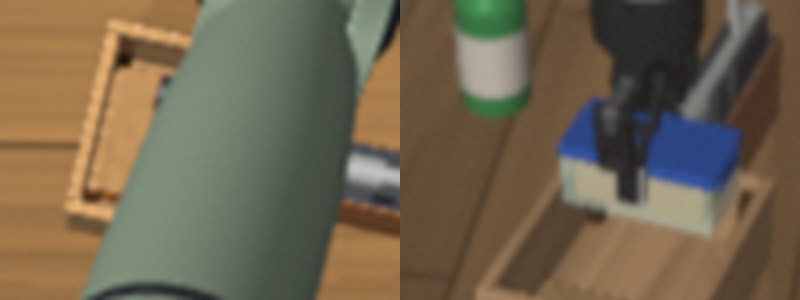

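>>> {"op": "jog_arm", "data": {
  "plan": "0.2 -0.1 -3 0 0 0;0.2 -0.1 -6 0 0 0;0.2 -0.1 -7.5 0 0 0;0.2 -0.1 -8.5 0 0 0;0.2 -0.1 -8.5 0 0 0;0.2 -0.1 -8.5 0 0 0"
}}

```text
clock: 6.18
tool_pos: [0.5624, -0.1078, 0.1002]
tcp_rot: [[-0.977, 0.215, 0.0], [0.215, 0.977, -0.001], [-0.0, -0.001, -1.0]]
wrist_force: [-0.0, 0.7, -3.2]
opening: 0.716
grasp_force: 69.3
```

>>> {"op": "jog_arm", "data": {
  "plan": "0 0 -0.3 0 0 0;0 0 -0.5 0 0 0;0 0 -0.6 0 0 0;0 0 -0.6 0 0 0"
}}

```text
clock: 6.68
tool_pos: [0.5631, -0.1056, 0.0943]
tcp_rot: [[-0.977, 0.213, 0.002], [0.213, 0.977, 0.005], [-0.001, 0.005, -1.0]]
wrist_force: [2.3, 8.4, -1.8]
opening: 0.718
grasp_force: 70.6
```

>>> {"op": "jog_arm", "data": {
  "plan": "0 0 0 0 0 0;0 0 0 0 0 0;0 0 0 0 0 0",
  "grip": 0.86
}}

```text
clock: 7.05
tool_pos: [0.5631, -0.1005, 0.094]
tcp_rot: [[-0.978, 0.209, 0.003], [0.209, 0.978, 0.016], [0.0, 0.017, -1.0]]
wrist_force: [5.4, 26.5, 0.8]
opening: 0.856
grasp_force: 0.0
```

>>> {"op": "jog_arm", "data": {
  "plan": "0 0.4 0 0 0 0;0 0.7 0 0 0 0;0 0.7 0 0 0 0"
}}

```text
clock: 7.42
tool_pos: [0.5627, -0.0999, 0.0943]
tcp_rot: [[-0.977, 0.214, 0.001], [0.214, 0.977, 0.001], [-0.001, 0.002, -1.0]]
wrist_force: [1.2, 7.3, 1.5]
opening: 0.86
grasp_force: 0.0
```

```bash
python3 - <<'E'
from h import *
b=bot.grab_frame("side")[:,:,::-1]; a=bot.grab_frame("top")[:,:,::-1]
cv2.imwrite("pics/side5.png",b);cv2.imwrite("pics/top5.png",a)
cv2.imwrite("pics/c5.png",cv2.resize(b[145:245,215:335],(720,600),interpolation=cv2.INTER_CUBIC))
E
```

```text
(no output)
```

View pics/c5.png

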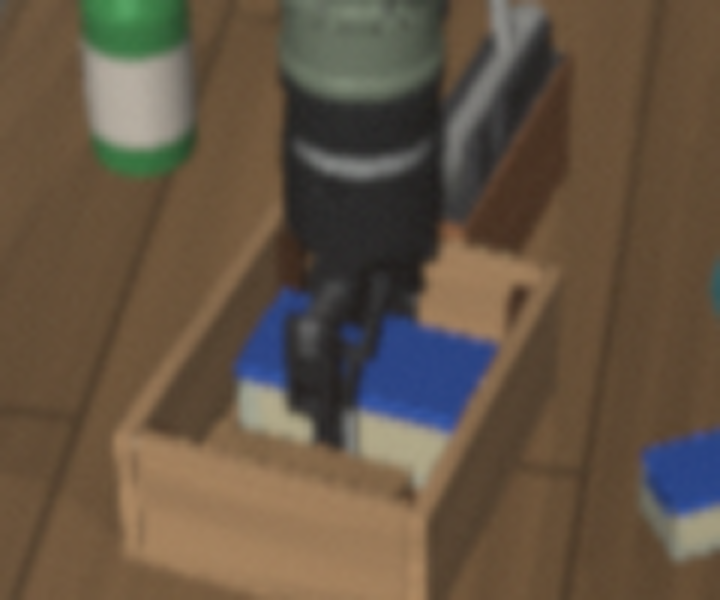

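>>> {"op": "jog_arm", "data": {
  "plan": "0 0 0.3 0 0 0;0 0 0.6 0 0 0;0 0 1 0 0 0"
}}

```text
clock: 7.9
tool_pos: [0.5619, -0.1015, 0.1039]
tcp_rot: [[-0.976, 0.216, -0.001], [0.216, 0.976, -0.001], [0.0, -0.001, -1.0]]
wrist_force: [0.2, -0.3, 0.4]
opening: 0.857
grasp_force: 0.0
```

>>> {"op": "jog_arm", "data": {
  "plan": "0 0 5 0 0 0;0 0 10 0 0 0;-3 6 10 0 0 0.18;-6 12 10 0 0 0.36;-8 18 10 0 0 0.54;-10 24 10 0 0 0.7;-11 30 10 0 0 0.8;-12 36 10 0 0 0.86",
  "grip": 1
}}

```text
clock: 8.9
tool_pos: [0.4427, 0.2537, 0.2041]
tcp_rot: [[-0.799, -0.601, 0.001], [-0.601, 0.799, -0.001], [-0.0, -0.002, -1.0]]
wrist_force: [1.2, -1.1, 0.3]
opening: 0.996
grasp_force: 0.0
```

```bash
cat > brd.py <<'E'
from h import *
from scipy.optimize import least_squares
c=lambda p:(125+(p[0]+.5)/2.9-.5,150+(p[1]+.5)/2.9-.5); s=lambda p:((p[0]+.5)/1.4-.5,(p[1]+.5)/1.4-.5)
def pt(q,a,b,z): 
    x,y,th=q; C,S=np.cos(th),np.sin(th); return [x+C*a-S*b,y+S*a+C*b,z]
X,Y=.063,.08
top=[((1,-1),(151,176)),((-1,-1),(214,265)),((-1,1),(93,353)),((1,1),(28,260))]
side=[((1,-1),(365,487)),((-1,-1),(430,452)),((-1,1),(477,522)),((1,1),(415,557))]
def f(q):
    r=[]
    for (i,j),p in top: r+=list(proj("top",pt(q,i*X,j*Y,.009))[0]-c(p))
    for (i,j),p in side: r+=list(proj("side",pt(q,i*X,j*Y,.009))[0]-s(p))
    return np.array(r)
S=least_squares(f,[.43,.35,.65],loss="soft_l1"); print(S.x,np.degrees(S.x[2]),f(S.x).round(1)); print("grip",pt(S.x,0,.01,.037))
E
python3 brd.py; python3 - <<'E'
from h import *
print(bot.get_obs()["tool_pos"])
a=bot.grab_frame("top")[:,:,::-1]; cv2.imwrite("pics/top6.png",a)
b=bot.grab_frame("side")[:,:,::-1]; cv2.imwrite("pics/side6.png",b)
cv2.imwrite("pics/c6.png",np.hstack([cv2.resize(a[155:235,260:360],(400,320),interpolation=cv2.INTER_CUBIC),cv2.resize(b[165:265,220:320],(400,400),interpolation=cv2.INTER_CUBIC)[:320]]))
E
```

```text
[0.42940943 0.35074884 0.65659958] 37.620385050072514 [-1.  -0.3  0.1  0.7 -0.4  0.9 -0.5  0.6 -0.7 -5.8 -0.5 -2.6  2.6 -0.3
 -2.5  0.8]
grip [np.float64(0.42330516273255825), np.float64(0.3586695638967713), 0.037]
[0.44267091 0.25374651 0.20411398]
```

View pics/c6.png

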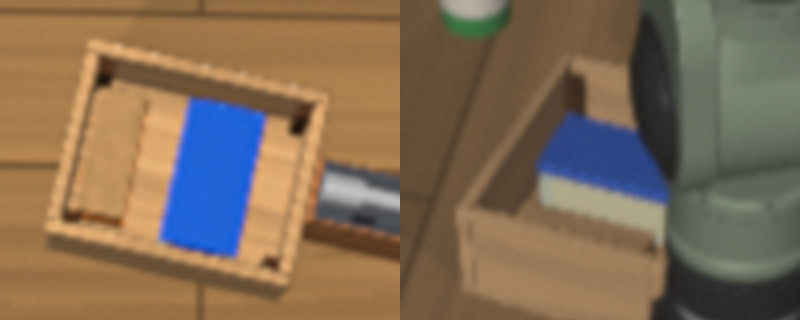

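Tub stands flat in its room and the snack box hasn't moved. Next, the board.

>>> {"op": "jog_arm", "data": {
  "plan": "-0.8 4 0 0 0 0;-1.8 8 0 0 0 0;-1.8 10.2 0 0 0 0;-1.8 10.2 0 0 0 0;-1.8 10.2 0 0 0 0",
  "grip": 0.65
}}

```text
clock: 9.62
tool_pos: [0.4253, 0.3531, 0.2033]
tcp_rot: [[-0.801, -0.599, -0.001], [-0.599, 0.801, -0.002], [0.002, -0.001, -1.0]]
wrist_force: [0.2, -0.1, 0.2]
opening: 0.651
grasp_force: 0.0
```

>>> {"op": "jog_arm", "data": {
  "plan": "-0.1 0.3 -5 0 0 0.01;-0.1 0.3 -9 0 0 0.01;-0.1 0.3 -11.2 0 0 0.01;-0.1 0.3 -11.2 0 0 0.01"
}}

```text
clock: 10.12
tool_pos: [0.4232, 0.3552, 0.0899]
tcp_rot: [[-0.795, -0.606, -0.004], [-0.606, 0.795, -0.004], [0.005, -0.001, -1.0]]
wrist_force: [-0.5, -0.0, 1.9]
opening: 0.647
grasp_force: 0.0
```

```bash
python3 - <<'E'
from h import *
print(bot.get_obs()["tool_pos"],bot.get_obs()["wrist_force"])
b=bot.grab_frame("side")[:,:,::-1]; cv2.imwrite("pics/side7.png",b)
cv2.imwrite("pics/c7.png",cv2.resize(b[300:410,240:360],(654,600),interpolation=cv2.INTER_CUBIC))
E
```

```text
[0.42319697 0.35515613 0.08988467] [-0.53584644 -0.00651925  1.94105451]
```

View pics/c7.png

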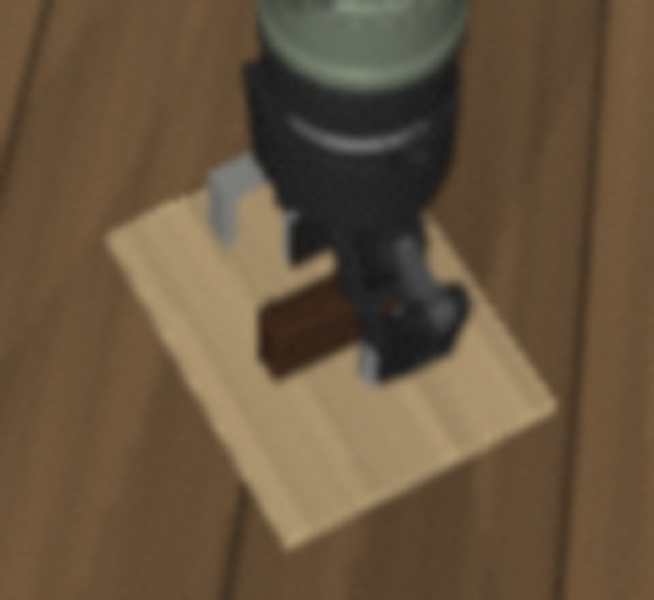

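```bash
cat > b2.py <<'E'
import re
src=open('brd.py').read()
src=src.replace("s=lambda p:((p[0]+.5)/1.4-.5,(p[1]+.5)/1.4-.5)","s=lambda p:(240+(p[0]+.5)/5.45-.5,300+(p[1]+.5)/5.45-.5)")
src=re.sub(r"side=\[.*?\]\n","side=[((1,-1),(107,236)),((1,1),(288,546)),((-1,1),(557,403))]\n",src)
exec(src)
P=[pt(S.x,.035,.01+k*.009,z) for k in(-1,1) for z in(.049,.009)]
print(((proj("side",P)-[240,300])*5.45).round())
print(((proj("side",[bot.get_obs()["tool_pos"]*[1,1,0]+[0,0,.03]])-[240,300])*5.45).round())
E
python3 b2.py
```

```text
[0.43132814 0.35194812 0.6514832 ] 37.32723757698025 [-1.1 -0.8 -0.3  0.3 -0.9  0.2 -0.8 -0.2 -0.1 -0.9  0.1 -0.9  0.4 -0.5]
grip [np.float64(0.42526447770039544), np.float64(0.35989997261301354), 0.037]
[[253. 302.]
 [253. 351.]
 [275. 337.]
 [274. 385.]]
[[343. 298.]]
```

>>> {"op": "jog_arm", "data": {
  "plan": "0.3 0.3 0.1 0 0 0;0.3 0.3 0.1 0 0 0"
}}

```text
clock: 10.42
tool_pos: [0.4284, 0.3609, 0.0939]
tcp_rot: [[-0.794, -0.608, 0.002], [-0.608, 0.794, 0.001], [-0.002, -0.001, -1.0]]
wrist_force: [-0.6, 0.8, 0.4]
opening: 0.649
grasp_force: 0.0
```

>>> {"op": "jog_arm", "data": {
  "plan": "0 0 0 0 0 0;0 0 0 0 0 0;0 0 0 0 0 0;0 0 0 0 0 0;0 0 0 0 0 0;0 0 0 0 0 0;0 0 0 0 0 0",
  "grip": 0
}}

```text
clock: 11.3
tool_pos: [0.4272, 0.3604, 0.0929]
tcp_rot: [[-0.794, -0.608, 0.0], [-0.608, 0.794, -0.001], [0.0, -0.001, -1.0]]
wrist_force: [0.8, -0.0, 6.1]
opening: 0.203
grasp_force: 59.6
```

>>> {"op": "jog_arm", "data": {
  "plan": "0 0 4 0 0 0;0 0 9 0 0 0;0 -3 14 0 0 -0.1;1.5 -8 15.5 0 0 -0.26;3 -14 15.5 0 0 -0.42;5 -20 15.5 0 0 -0.58;7 -26 15.5 0 0 -0.74;9 -32 15.5 0 0 -0.873"
}}

```text
clock: 12.3
tool_pos: [0.5162, 0.0405, 0.2469]
tcp_rot: [[-0.975, 0.222, -0.002], [0.222, 0.975, -0.0], [0.002, -0.001, -1.0]]
wrist_force: [1.3, 0.2, -2.7]
opening: 0.199
grasp_force: 59.2
```

>>> {"op": "jog_arm", "data": {
  "plan": "2.5 -5 -1 0 0 0;5 -10 -3 0 0 0;5.2 -11.6 -5 0 0 0;5.2 -11.6 -5 0 0 0;5.2 -11.6 -5 0 0 0;5.2 -11.6 -5 0 0 0"
}}

```text
clock: 13.05
tool_pos: [0.5685, -0.0725, 0.1984]
tcp_rot: [[-0.976, 0.216, -0.0], [0.216, 0.976, -0.0], [-0.0, -0.0, -1.0]]
wrist_force: [0.1, -0.2, -2.8]
opening: 0.198
grasp_force: 59.2
```

```bash
python3 - <<'E'
from h import *
print(bot.get_obs()["tool_pos"],bot.get_obs()["tcp_rot"][:2,0])
a=bot.grab_frame("top")[:,:,::-1]; cv2.imwrite("pics/top8.png",a)
b=bot.grab_frame("side")[:,:,::-1]; cv2.imwrite("pics/side8.png",b)
cv2.imwrite("pics/c8.png",np.hstack([cv2.resize(a[155:240,260:340],(376,400),interpolation=cv2.INTER_CUBIC),cv2.resize(b[150:250,220:320],(400,400),interpolation=cv2.INTER_CUBIC)]))
E
```

```text
[ 0.56847387 -0.07254269  0.19837213] [-0.97637917  0.21606414]
```

View pics/c8.png

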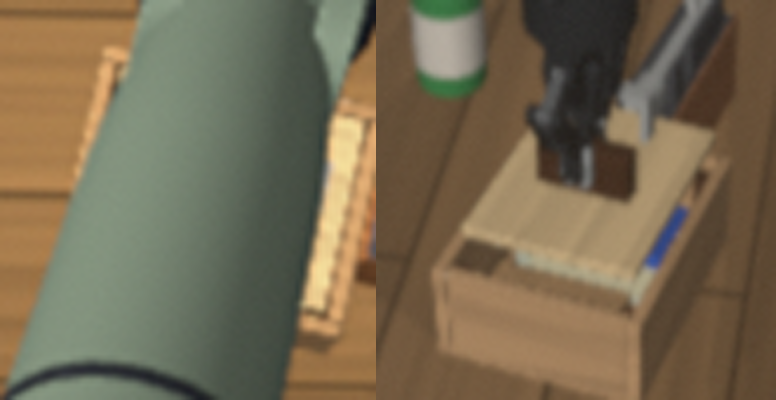

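The board hovers over the crate, level and with the keeper towards the bolt. I'll compute its offset from both cameras.

```bash
python3 - <<'E'
from h import *
from scipy.optimize import least_squares
def pt(q,a,b,z): 
    x,y,th=q; C,S=np.cos(th),np.sin(th); return [x+C*a-S*b,y+S*a+C*b,z]
s=lambda p:(220+(p[0]-376+.5)/4-.5,150+(p[1]+.5)/4-.5); t=lambda p:(260+(p[0]+.5)/4.7-.5,155+(p[1]+.5)/4.7-.5)
zb=.1984-.093+.009
th=np.radians(-12.5)
def fit(nm,cam,cv,X,Y,z,L):
    f=lambda q:np.ravel([proj(cam,pt((q[0],q[1],th),i*X,j*Y,z))[0]-cv(p) for (i,j),p in L])
    S=least_squares(f,[.566,-.085]); print(nm,cam,S.x.round(4),f(S.x).round(1))
fit("board","side",s,.063,.08,zb,[((1,1),(462,232)),((-1,1),(638,272)),((-1,-1),(714,130))])
fit("crate","side",s,.0775,.095,.08,[((1,1),(435,272)),((-1,1),(641,331)),((-1,-1),(730,160))])
fit("board","top",t,.063,.08,zb,[((1,-1),(365,116)),((-1,-1),(328,318))])
fit("crate","top",t,.0775,.095,.08,[((1,-1),(377,105)),((-1,-1),(337,338))])
E
```

```text
board side [ 0.5635 -0.0788] [ 0.  -1.1 -0.7  0.6  0.7  0.6]
crate side [ 0.568  -0.0796] [-1.1 -0.  -0.  -0.2  1.2  0. ]
board top [ 0.5633 -0.0839] [ 0.6  1.4 -0.6 -1.3]
crate top [ 0.5713 -0.0804] [ 1.1  0.6 -1.1 -0.6]
```

>>> {"op": "jog_arm", "data": {
  "plan": "0.3 -0.2 -0.8 0 0 0;0.3 -0.2 -1.6 0 0 0;0.3 -0.2 -2 0 0 0;0.3 -0.2 -2 0 0 0;0.3 -0.2 -2 0 0 0"
}}

```text
clock: 13.78
tool_pos: [0.5714, -0.0757, 0.1775]
tcp_rot: [[-0.976, 0.218, -0.001], [0.218, 0.976, -0.0], [0.001, -0.001, -1.0]]
wrist_force: [0.3, -1.0, -2.2]
opening: 0.195
grasp_force: 59.3
```

```bash
python3 - <<'E'
from h import *
o=bot.get_obs();print(o["tool_pos"],o["wrist_force"])
b=bot.grab_frame("side")[:,:,::-1]; cv2.imwrite("pics/side9.png",b)
a=bot.grab_frame("top")[:,:,::-1]; cv2.imwrite("pics/top9.png",a)
# near (+y) edges: print luminance profile along crate x just at line across, in image rows through board's right edge
def pt(q,a,b,z): 
    x,y,th=q; C,S=np.cos(th),np.sin(th); return [x+C*a-S*b,y+S*a+C*b,z]
z=o["tool_pos"][2]-.093+.009
q=(.567,-.083,np.radians(-12.5))
for yy in(.05,.07):
  xs=np.arange(-90,92,3)/1000
  p=proj("side",[pt(q,x,yy,z) for x in xs])
  v=[cv2.remap(b.copy(),np.array([[u]],np.float32),np.array([[w]],np.float32),cv2.INTER_LINEAR)[0,0] for u,w in p]
  print(yy,[(int(x*1000),*map(int,c)) for x,c in zip(xs,v) if abs(x)>.04])
xs=np.arange(40,120,3)/1000
p=proj("side",[pt(q,-.045,x,z) for x in xs])
print([(int(x*1000),*map(int,cv2.remap(b.copy(),np.array([[u]],np.float32),np.array([[w]],np.float32),cv2.INTER_LINEAR)[0,0])) for x,(u,w) in zip(xs,p)])
E
```

```text
[ 0.57135827 -0.07573281  0.17746182] [ 0.3089436  -1.00091846 -2.22645489]
0.05 [(-90, 49, 68, 87), (-87, 48, 67, 85), (-84, 50, 68, 87), (-81, 58, 80, 102), (-78, 72, 98, 125), (-75, 84, 107, 134), (-72, 105, 105, 121), (-69, 126, 99, 100), (-66, 116, 100, 102), (-63, 100, 118, 131), (-60, 102, 136, 156), (-57, 103, 138, 161), (-54, 104, 140, 162), (-51, 108, 145, 169), (-48, 110, 148, 172), (-45, 112, 150, 174), (-42, 111, 149, 173), (42, 107, 142, 166), (45, 106, 141, 164), (48, 106, 141, 164), (51, 107, 142, 165), (54, 110, 146, 170), (57, 111, 148, 172), (60, 108, 143, 166), (63, 94, 126, 150), (66, 83, 112, 139), (69, 77, 106, 134), (72, 69, 96, 123), (75, 62, 88, 113), (78, 59, 85, 109), (81, 58, 84, 108), (84, 59, 85, 109), (87, 59, 85, 110), (90, 59, 86, 111)]
0.07 [(-90, 50, 69, 88), (-87, 49, 68, 85), (-84, 49, 68, 85), (-81, 57, 80, 102), (-78, 77, 105, 133), (-75, 85, 116, 145), (-72, 99, 129, 151), (-69, 116, 145, 158), (-66, 110, 138, 150), (-63, 96, 125, 142), (-60, 102, 136, 158), (-57, 104, 140, 162), (-54, 105, 141, 164), (-51, 109, 146, 169), (-48, 111, 149, 173)
[... 249 characters left out ...]
1), (72, 71, 98, 126), (75, 62, 88, 113), (78, 60, 85, 109), (81, 60, 86, 110), (84, 60, 86, 111), (87, 60, 86, 111), (90, 60, 85, 110)]
[(40, 110, 148, 172), (43, 110, 149, 172), (46, 109, 148, 171), (49, 111, 149, 173), (52, 111, 149, 173), (55, 110, 148, 172), (58, 111, 149, 173), (61, 112, 150, 174), (64, 112, 150, 174), (67, 112, 150, 174), (70, 111, 149, 173), (73, 112, 150, 174), (76, 113, 152, 175), (79, 119, 158, 184), (82, 119, 160, 186), (85, 113, 152, 179), (88, 97, 133, 159), (91, 82, 114, 141), (94, 74, 103, 130), (97, 72, 100, 127), (100, 75, 104, 131), (103, 81, 111, 141), (106, 88, 120, 151), (109, 91, 125, 157), (112, 92, 126, 160), (115, 91, 126, 159), (118, 92, 126, 160)]
```

>>> {"op": "jog_arm", "data": {
  "plan": "0 0.3 -0.4 0 0 0;0 0.3 -0.8 0 0 0;0 0.3 -0.8 0 0 0;0 0.3 -0.8 0 0 0"
}}

```text
clock: 14.38
tool_pos: [0.5713, -0.0727, 0.1694]
tcp_rot: [[-0.976, 0.218, -0.001], [0.218, 0.976, -0.0], [0.001, -0.001, -1.0]]
wrist_force: [-0.5, 0.6, -2.4]
opening: 0.2
grasp_force: 59.3
```

>>> {"op": "jog_arm", "data": {
  "plan": "0 0 -0.3 0 0 0;0 0 -0.6 0 0 0;0 0 -0.7 0 0 0;0 0 -0.7 0 0 0"
}}

```text
clock: 14.88
tool_pos: [0.5712, -0.0727, 0.1629]
tcp_rot: [[-0.976, 0.218, -0.001], [0.218, 0.976, -0.001], [0.001, -0.001, -1.0]]
wrist_force: [-1.7, 0.9, 2.6]
opening: 0.201
grasp_force: 60.2
```

>>> {"op": "jog_arm", "data": {
  "plan": "0 0 0 0 0 0;0 0 0 0 0 0;0 0 0 0 0 0;0 0 2 0 0 0;0 0 5 0 0 0;0 0 8 0 0 0;0 0 8 0 0 0",
  "grip": 0.5
}}

```text
clock: 15.75
tool_pos: [0.5728, -0.0731, 0.2449]
tcp_rot: [[-0.976, 0.218, 0.004], [0.218, 0.976, -0.002], [-0.004, -0.001, -1.0]]
wrist_force: [-0.1, 0.3, -0.3]
opening: 0.504
grasp_force: 0.0
```

```bash
cat > prof.py <<'E'
from h import *
def pt(q,a,b,z): 
    x,y,th=q; C,S=np.cos(th),np.sin(th); return [x+C*a-S*b,y+S*a+C*b,z]
q=(.567,-.083,np.radians(-12.5))
def prof(cam,img,P):
    p=proj(cam,P).astype(np.float32); return cv2.remap(img,p[:,:1].copy(),p[:,1:].copy(),cv2.INTER_LINEAR)[:,0]
E
python3 - <<'E'
from prof import *
o=bot.get_obs();print(o["tool_pos"],o["wrist_force"],o["opening"])
b=bot.grab_frame("side")[:,:,::-1].copy(); cv2.imwrite("pics/side10.png",b)
a=bot.grab_frame("top")[:,:,::-1].copy(); cv2.imwrite("pics/top10.png",a)
hv=np.arange(-90,92,3)/1000
for y in(.05,):print(list(zip((hv*1000).astype(int),prof("side",b,[pt(q,x,y,.079) for x in hv]).mean(1).astype(int))))
h2=np.arange(40,110,3)/1000
print([(int(x*1000),int(c)) for x,c in zip(h2,prof("side",b,[pt(q,-.045,x,.079) for x in h2]).mean(1))])
h3=np.arange(-110,110,3)/1000
print("top",[(int(x*1000),int(c)) for x,c in zip(h3,prof("top",a,[pt(q,-.05,x,.079) for x in h3]).mean(1))])
hsv=cv2.cvtColor(a,cv2.COLOR_BGR2HSV); m=cv2.inRange(hsv,(0,180,120),(4,255,255))
ys,xs=np.nonzero(m);k=(xs>340)&(ys>150)&(ys<260);print("knob top",xs[k].mean(),ys[k].mean(),k.sum())
hsv=cv2.cvtColor(b,cv2.COLOR_BGR2HSV); m=cv2.inRange(hsv,(0,180,100),(4,255,255))
ys,xs=np.nonzero(m);print("knob side",xs.mean() if len(xs) else 0,ys.mean() if len(xs) else 0,len(xs))
E
```

```text
[ 0.57280117 -0.07306419  0.24486961] [-0.07790789  0.34665048 -0.28960139] 0.5040420844569171
[(np.int64(-90), np.int64(67)), (np.int64(-87), np.int64(68)), (np.int64(-84), np.int64(67)), (np.int64(-81), np.int64(66)), (np.int64(-78), np.int64(69)), (np.int64(-75), np.int64(86)), (np.int64(-72), np.int64(105)), (np.int64(-69), np.int64(111)), (np.int64(-66), np.int64(109)), (np.int64(-63), np.int64(119)), (np.int64(-60), np.int64(131)), (np.int64(-57), np.int64(133)), (np.int64(-54), np.int64(136)), (np.int64(-51), np.int64(141)), (np.int64(-48), np.int64(144)), (np.int64(-45), np.int64(144)), (np.int64(-42), np.int64(144)), (np.int64(-39), np.int64(143)), (np.int64(-36), np.int64(142)), (np.int64(-33), np.int64(142)), (np.int64(-30), np.int64(141)), (np.int64(-27), np.int64(137)), (np.int64(-24), np.int64(134)), (np.int64(-21), np.int64(133)), (np.int64(-18), np.int64(136)), (np.int64(-15), np.int64(142)), (np.int64(-12), np.int64(144)), (np.int64(-9), np.int64(142)), (np.int64(-6), np.int64(139)), (np.int64(-3), np.int64(139)), (np.int64(0), np.int64(138)), (np.int64(3), np.int64(
[... 1392 characters left out ...]
 72), (-53, 73), (-50, 73), (-47, 74), (-44, 75), (-41, 77), (-38, 78), (-35, 79), (-32, 80), (-29, 82), (-26, 86), (-23, 89), (-20, 91), (-17, 93), (-14, 97), (-11, 99), (-8, 103), (-5, 105), (-2, 107), (1, 108), (4, 111), (7, 112), (10, 115), (13, 117), (16, 119), (19, 121), (22, 122), (25, 124), (28, 126), (31, 128), (34, 129), (37, 130), (40, 131), (43, 132), (46, 133), (49, 134), (52, 135), (55, 137), (58, 137), (61, 138), (64, 138), (67, 139), (70, 140), (73, 139), (76, 138), (79, 139), (82, 137), (85, 136), (88, 135), (91, 133), (94, 131), (97, 127), (100, 124), (103, 124), (106, 123), (109, 123)]
knob top 385.25 203.48076923076923 52
knob side 295.94736842105266 137.57894736842104 19
```

Board rests in the crate within a few mm, released. Now to the knob.

>>> {"op": "jog_arm", "data": {
  "plan": "-1 -5 2 0 0 0;-2 -10 2 0 0 0;-3 -16 2 0 0 0;-4 -21 2 0 0 0;-4.1 -23.5 2 0 0 0;-4.1 -23.5 2 0 0 0;-4.1 -23.5 2 0 0 0",
  "grip": 0.8
}}

```text
clock: 16.73
tool_pos: [0.5303, -0.3064, 0.2616]
tcp_rot: [[-0.976, 0.217, -0.002], [0.217, 0.976, 0.001], [0.003, 0.001, -1.0]]
wrist_force: [-0.1, 0.8, -0.2]
opening: 0.801
grasp_force: 0.0
```

```bash
python3 - <<'E'
from prof import *
from scipy.optimize import least_squares
o=bot.get_obs();print(o["tool_pos"])
r=[]
for n in("top","side"):
    im=bot.grab_frame(n); cv2.imwrite(f"pics/{n}11.png",im[:,:,::-1])
    h=cv2.cvtColor(im,cv2.COLOR_RGB2HSV); m=cv2.inRange(h,(0,170,70),(5,255,255))|cv2.inRange(h,(175,170,70),(180,255,255))
    N,l,s,c=cv2.connectedComponentsWithStats(m)
    print(n,[(s[i,:].tolist(),c[i].round(1)) for i in range(1,N) if s[i,4]>8])
g=lambda k:np.r_[proj("side",k)[0]-[296,137.3],proj("top",k)[0]-[385.25,203.5]]
K=least_squares(g,[.53,-.31,.155]);print(K.x,K.fun)
E
```

```text
[ 0.5302884  -0.30636239  0.26163789]
top []
side [([293, 135, 8, 7, 34], array([296.4, 137.9]))]
[ 0.53248007 -0.30764889  0.15751366] [ 0.37077803  0.10255362  0.01207136 -0.35984756]
```

>>> {"op": "jog_arm", "data": {
  "plan": "0.2 -0.1 -2 0 0 0;0.2 -0.1 -4 0 0 0;0.2 -0.1 -5 0 0 0;0.2 -0.1 -5 0 0 0"
}}

```text
clock: 17.32
tool_pos: [0.5322, -0.3077, 0.2119]
tcp_rot: [[-0.976, 0.217, -0.002], [0.217, 0.976, 0.001], [0.002, -0.0, -1.0]]
wrist_force: [-1.2, -0.3, 0.0]
opening: 0.8
grasp_force: 0.0
```

>>> {"op": "jog_arm", "data": {
  "plan": "0 0 0 0 0 0;0 0 0 0 0 0;0 0 0 0 0 0;0 0 0 0 0 0;0 0 0 0 0 0;0 0 0 0 0 0;0 0 0 0 0 0;0 0 0 0 0 0",
  "grip": 0
}}

```text
clock: 18.32
tool_pos: [0.5332, -0.3072, 0.2136]
tcp_rot: [[-0.976, 0.216, 0.002], [0.216, 0.976, 0.002], [-0.001, 0.003, -1.0]]
wrist_force: [1.7, 5.4, 5.1]
opening: 0.266
grasp_force: 59.0
```

>>> {"op": "jog_arm", "data": {
  "plan": "0.2 1 0 0 0 0;0.45 2 0 0 0 0;0.65 3 0 0 0 0;0.9 4 0 0 0 0;1.1 5 0 0 0 0;1.3 6 0 0 0 0;1.4 6.5 0 0 0 0;1.4 6.5 0 0 0 0"
}}

```text
clock: 19.32
tool_pos: [0.547, -0.2433, 0.2136]
tcp_rot: [[-0.976, 0.217, 0.001], [0.217, 0.976, -0.002], [-0.001, -0.001, -1.0]]
wrist_force: [0.2, 0.4, 6.6]
opening: 0.271
grasp_force: 59.4
```

>>> {"op": "jog_arm", "data": {
  "plan": "0.07 0.3 0 0 0 0;0.13 0.6 0 0 0 0;0.17 0.8 0 0 0 0;0.17 0.8 0 0 0 0"
}}

```text
clock: 19.82
tool_pos: [0.5482, -0.2377, 0.2137]
tcp_rot: [[-0.976, 0.219, -0.001], [0.219, 0.976, -0.007], [-0.001, -0.007, -1.0]]
wrist_force: [-1.7, -6.7, 5.1]
opening: 0.269
grasp_force: 59.2
```

>>> {"op": "jog_arm", "data": {
  "plan": "-0.9 0.2 0.1 0 0 0;-1.85 0.41 0.1 0 0 0;-2.7 0.6 -0.05 0 0 0;-3.55 0.79 -0.3 0 0 0;-4.3 0.95 -0.75 0 0 0;-5.05 1.12 -1.25 0 0 0;-5.05 1.12 -1.25 0 0 0"
}}

```text
clock: 20.7
tool_pos: [0.5002, -0.2273, 0.2028]
tcp_rot: [[-0.976, 0.219, 0.006], [0.219, 0.976, -0.008], [-0.008, -0.007, -1.0]]
wrist_force: [1.1, -6.6, 7.9]
opening: 0.269
grasp_force: 62.0
```

>>> {"op": "jog_arm", "data": {
  "plan": "-0.6 0.13 -0.65 0 0 0;-1.15 0.25 -1.35 0 0 0;-1.5 0.33 -2.15 0 0 0;-1.86 0.41 -3 0 0 0;-2 0.44 -3.8 0 0 0;-2.07 0.46 -4.6 0 0 0;-2.07 0.46 -4.7 0 0 0;-2.07 0.46 -4.7 0 0 0"
}}

```text
clock: 21.7
tool_pos: [0.4773, -0.2223, 0.1547]
tcp_rot: [[-0.976, 0.219, 0.0], [0.219, 0.976, -0.007], [-0.002, -0.007, -1.0]]
wrist_force: [-5.0, -7.3, 9.4]
opening: 0.272
grasp_force: 81.5
```

>>> {"op": "jog_arm", "data": {
  "plan": "0 0 0 0 0 0;0 0 0 0 0 0;0 0 0 0 0 0;0 0 2 0 0 0;0 0 6 0 0 0;-2 -2 12 0 0 0;-4 -6 14 0 0 0;-4 -10 14 0 0 0",
  "grip": 0.55
}}

```text
clock: 22.7
tool_pos: [0.4367, -0.3211, 0.2956]
tcp_rot: [[-0.976, 0.218, 0.002], [0.218, 0.976, -0.003], [-0.002, -0.003, -1.0]]
wrist_force: [0.4, 0.8, -0.0]
opening: 0.551
grasp_force: 0.0
```

>>> {"op": "jog_arm", "data": {
  "plan": "0 -5 2 0 0 0;-2 -10 4 0 0 0;-2 -14 4 0 0 0;-2 -14 4 0 0 0;-2 -14 4 0 0 0"
}}

```text
clock: 23.32
tool_pos: [0.4167, -0.4591, 0.3321]
tcp_rot: [[-0.976, 0.218, -0.002], [0.218, 0.976, 0.002], [0.002, 0.001, -1.0]]
wrist_force: [0.3, 0.1, 0.6]
opening: 0.554
grasp_force: 0.0
```

```bash
python3 - <<'E'
from prof import *
from scipy.optimize import least_squares
o=bot.get_obs();print(o["tool_pos"],o["wrist_force"],o["opening"])
c={}
for n in("top","side"):
    im=bot.grab_frame(n); cv2.imwrite(f"pics/{n}12.png",im[:,:,::-1])
    h=cv2.cvtColor(im,cv2.COLOR_RGB2HSV); m=cv2.inRange(h,(0,170,70),(5,255,255))|cv2.inRange(h,(175,170,70),(180,255,255))
    N,l,s,cc=cv2.connectedComponentsWithStats(m); L=[(s[i,4],cc[i]) for i in range(1,N) if s[i,4]>5]; print(n,L)
    if L:c[n]=max(L,key=lambda t:t[0])[1]
if len(c)==2:
    K=least_squares(lambda k:np.r_[proj("side",k)[0]-c["side"],proj("top",k)[0]-c["top"]],[.5,-.22,.1]);print(K.x,K.fun)
im=cv2.imread("pics/side12.png"); im2=cv2.imread("pics/top12.png")
hv=np.arange(-90,92,3)/1000
print([(int(x*1000),int(v)) for x,v in zip(hv,prof("side",im,[pt(q,x,.05,.079) for x in hv]).mean(1)) if abs(x)>.05])
h3=np.arange(-110,112,3)/1000
for s in(-.05,.05): print([(int(x*1000),int(v)) for x,v in zip(h3,prof("top",im2,[pt(q,s,x,.079) for x in h3]).mean(1)) if abs(x)>.065])
E
```

```text
[ 0.41666509 -0.45906881  0.33207464] [0.34638453 0.08472339 0.56783034] 0.5542554674209823
top [(np.int32(48), array([354.41666667, 223.10416667]))]
side [(np.int32(49), array([309.55102041, 168.06122449]))]
[ 0.4804033  -0.22556681  0.10629656] [-0.10449126 -0.02768479 -0.0063751   0.10619477]
[(-90, 67), (-87, 69), (-84, 68), (-81, 66), (-78, 70), (-75, 86), (-72, 104), (-69, 109), (-66, 108), (-63, 118), (-60, 130), (-57, 132), (-54, 135), (-51, 140), (51, 138), (54, 140), (57, 141), (60, 130), (63, 101), (66, 77), (69, 80), (72, 98), (75, 108), (78, 104), (81, 91), (84, 82), (87, 83), (90, 83)]
[(-110, 119), (-107, 118), (-104, 117), (-101, 116), (-98, 121), (-95, 141), (-92, 160), (-89, 159), (-86, 133), (-83, 132), (-80, 163), (-77, 190), (-74, 195), (-71, 193), (-68, 193), (67, 200), (70, 202), (73, 202), (76, 203), (79, 187), (82, 135), (85, 137), (88, 159), (91, 163), (94, 142), (97, 126), (100, 123), (103, 123), (106, 123), (109, 122)]
[(-110, 123), (-107, 123), (-104, 122), (-101, 121), (-98, 121), (-95, 136), (-92, 163), (-89, 164), (-86, 138), (-83, 98), (-80, 128), (-77, 178), (-74, 194), (-71, 193), (-68, 191), (67, 192), (70, 192), (73, 193), (76, 188), (79, 158), (82, 106), (85, 115), (88, 161), (91, 165), (94, 148), (97, 127), (100, 122), (103, 123), (106, 124), (109, 125)]
```

```bash
python3 -c "
from station import bot
print(bot.finish_job())"
```

```text
the job is handed in; nothing more can be done
None
```

I finished the whole sequence and handed it in at about 23 s, with no verdict returned: tub in the crate, board on the posts, bolt home, and handle down in the notch by my last measurements (about 1.47 rad, over the 1.35 needed).

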